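# Stand a drained tube rack back on its feet and park it in the row along the service ledge

### The job

The empty long tube rack has been left standing on its long edge to drain. Push it over by its top edge so that it comes down on its feet, openings up, and push it back along the bench into the row: its whole long side flat against the raised service ledge at the back and its end closed up to the filled rack, with no more than a finger's width between them. Work only by pushing: do not lift or carry the rack, leave everything else (the filled rack too) where it stands, and finish with the gripper clear.

Things in the scene. Friction and masses are not known exactly. Their poses are not given: they have to be found in the camera images.
- rack: Empty blue plastic tube rack, loose, 0.17-0.34 kg: 5 by 12 square openings of 17 mm; 244 mm long (its y), 104 mm wide (x), 64 mm high on its feet (z, feet to open top). Origin: centre of its underside. Starts on a long edge, 104 mm tall, 64 mm deep: z level, roughly towards the robot (openings face the robot, feet face the ledge), x straight up, origin 52 mm above the bench.
- rack_center (a point): Middle of the rack, 32 mm along its z from the origin. Pushed near its top edge away from the robot, the rack pivots on its far bottom edge (straight below the origin), passes balance after about 30 degrees (top edge then 122 mm high) and drops on its feet: origin about 52 mm farther on, z up, x away from the robot, this point 32 mm above the bench.
- ledge: Raised service ledge (painted duct, fixed) across the whole back of the bench, parallel to y: 150 mm deep, 75 mm high, 1660 mm long. Origin: on its upright front face (the one towards the robot), at the bench, half-way along its length. Its x points away from the robot. Socket and gas turrets and two loose bottles stand on it.
- filled_rack: Shorter rack of the same kind, 124 mm long (its y), 104 mm wide (x), 64 mm high, 0.55 kg, with eight capped tubes up to 107 mm, standing on its feet within 15 mm of the ledge, to the left of the empty rack. The empty rack is to stand beside it, on its right (-y) side. Do not shift it. Origin: centre of its underside.
- reagent_jar: Small amber screw-cap jar, 52 mm across, 75 mm tall, on the ledge. Leave alone. Origin: centre of its underside.
- small_bottle: Small clear bottle, 42 mm across, 95 mm tall, on the ledge. Leave alone. Origin: centre of its underside.
- beaker: Empty glass beaker, 68 mm across, 85 mm tall, on the bench. Leave alone. Origin: centre of its underside.
- wash_bottle: White wash bottle with a bent spout, 62 mm across, 172 mm tall, on the bench. Leave alone. Origin: centre of its underside.
- slide_box: Small carton of microscope slides, 80 x 30 x 40 mm high, on the bench. Leave alone. Origin: centre of its underside.
- spatula: Thin double-ended steel laboratory spatula, 180 mm long, 10 mm wide, 4 mm thick, lying on the bench. Leave alone. Origin: centre of its underside.
Mind the look-alikes: they are no part of the job. Leave any red look-alike of the filled_rack alone.

How it is judged:
By the outcome, as a careful person would: the job done as asked, in the order asked, and still so for the second after the job is handed in, with the robot touching nothing.
It also fails if it takes over 70 s, if anything falls off the work surface, if the arm or the gripper's body presses on something with over 40 N, if the wrist force passes 120 N, or if a joint passes its speed limit or range.

### The arm

A 7-joint arm with a two-finger parallel gripper is mounted at the origin on the work surface. World frame = base frame: x ahead of the robot, y to its left, z up, the work surface at z = 0. Lengths are in m, angles in degrees, forces in N, time in s.
With the tool pointing down it reaches from about 0.425 to 0.95 m from the base axis. Payload 4.7 kg.
Tool frame: the origin (TCP) lies on the front face of the gripper's body, between the roots of the fingers; the fingertips stand 73 mm ahead of it and the grasp point (between the pads) lies ahead of it (r.hold_point_z is the y of the grasp point in the tool frame, in m); y points along the fingers, z is the direction in which the jaws open and shut, and the axes are right-handed (so a half turn about y gives the same grasp; the last joint's range is limited). The gripper opens to 85 mm and grips with 20 to 120 N. Pads are 22 mm wide; open, the fingers measure 114 mm over their backs; the gripper's body (76 mm by 85 mm) begins 54 mm behind the grasp point. The pads swing forward as they close: fully open they stand 13 mm farther back than shut.
Start: joints at [72.313, 26.849, -2.785, 87.806, 1.381, 65.374, -4.715], TCP at [0.186, -0.649, 0.304] pointing down, gripper open.
Joint ranges: [-148.3, 148.3], [-19.14, 114.17], [-79.39, 73.82], [5.75, 140.21], [-59.74, 239.74], [12.07, 113.84], [-152.46, 152.46]. Speed limits (degrees/s): [147.25, 147.25, 180, 180, 180, 180, 180].

### API

Orientations are given as a 3x3 rotation matrix whose columns are the frame's x, y, z axes.
In Python, from workcell import read_state, optics, workorder, r gives the robot as it stands.
- The arm moves only by the tool arm_command, never from a script. Its argument "targets" is a list of rows, each an object with "dp": the shift along the world's x, y, z each as a share of 0.1 m, from -1 to 1, a list of three; "dr": the turn, a rotation vector about the world's x, y, z each as a share of 360 degrees, from -1 to 1, a list of three; "fingers": the closure, from 0 (fully open) to 1 (shut). In form: [{"dp": [tx, ty, tz], "dr": [rx, ry, rz], "fingers": fingers}, ...]. A call has exactly 8 rows; each row shifts and turns the commanded pose from where the row before left it; what a row does not reach is not made up. A row lasts 1/12 s, in which the tool goes at most 41.7 mm and 7.16 degrees, less where a joint would pass 70% of its speed; a pose out of reach is approached as far as the arm can. A call with a number of a shift or a turn outside -1 to 1 is refused whole. A call with a gripper value outside its range is refused whole. The fingers move at their own pace and stop on an object; the grip force is fixed at half the most. Time passes only in rows, so rows that do not move let the fingers close, or fill a call up. It gives the time, the measured TCP pose, the force and the opening at its end, in the units of the state.
- read_state(): the state, without advancing time (a new reading comes with each control period).
- optics.snapshot(name): name is "scene" or "top"; returns the picture (420x560x3 uint8, red, green, blue); there is no depth.
- optics.get_calibration(name): a dict with "fx", "fy", "cx", "cy" (pixels), "dist" ([k1, k2, p1, p2, k3] as OpenCV has them; the pictures are not rectified), "R" (3x3) and "t" (3): a world point X has camera coordinates R X + t. Camera axes: x right, y down, z forward; pixel columns grow to the right and rows downward; lengths in m; the calibration is good to about 2 mm. A picture is of the moment at which its call begins. get_calibration takes no time and is no camera call.
- workorder.job_done(): hands the job in, once; it reports no verdict.
Trained networks look in the newest picture that a camera, given by its name, has taken for a name from the list of things; names that differ only in an ending like _2 or _b are one class to them, and where a whole thing is asked for, a point or a joint stands for the part that bears it (a point fixed in the world has none). Each returns a list of dicts, best first, with "confidence" (0 to 1); they miss things now and then, are a little off and sometimes report something else, mostly with a low value. They report only what shows in the picture. A call takes as long as a camera call. They do not tell look-alikes from the thing itself.
- optics.spot_in(camera, thing): "extent" ([left, top, width, height] in pixels, round what is visible of it).
- optics.silhouettes(camera, thing): "pixels" (420x560 bool, what is visible of it) and "extent" ([left, top, width, height] in pixels, round what is visible of it).
- optics.place_of(camera, thing): "pixel" ([column, row] in pixels: a listed point, or the origin of a listed thing).
The state is a dict: "t": time; "joint_positions": joint angles; "dq": joint speeds; "joint_efforts": joint torques, N m; "tcp_pos": TCP position; "ee_rot": TCP orientation; "ft_force": force on the tool from outside, world axes, zero at the start; "wrist_torque": the same for the moment, N m; "width": finger opening in m.
Only numpy, scipy, OpenCV 4.12 (cv2) and the standard library are available. Lean on these libraries where they do the work, as an engineer would, in place of code of your own. Each camera call takes 0.05 s, during which the arm holds its last target.

## Working session

There is one attempt and no reset: what is moved stays moved. The work goes in short steps, Python scripts to look and compute and a tool call to move; the robot and the scene stay as the last step left them, time stands still between calls to the robot, and variables do not carry over. Pictures are saved under pics/ and viewed, and the job is handed in when it is done.

Besides the shell and the picture viewer there is one more tool, called after ">>>" as name(argument=value, ...) on one line, values as JSON. arm_command: Moves the arm, as the interface text tells. Shift numbers are shares of 0.1 m and turn numbers shares of 360 degrees, none past 1 either way. Its arguments: {"type":"object","properties":{"targets":{"type":"array","items":{"type":"object","properties":{"dp":{"type":"array","items":{"type":"number","minimum":-1,"maximum":1}},"dr":{"type":"array","items":{"type":"number","minimum":-1,"maximum":1}},"fingers":{"type":"number"}}}}},"required":["targets"]}

```bash
ls; mkdir -p pics; python3 - <<'E'
from workcell import read_state, optics, workorder, r
import cv2,numpy as np
s=read_state();print({k:np.round(v,3).tolist() for k,v in s.items()}, r.hold_point_z)
for n in("scene","top"):
    im=optics.snapshot(n);cv2.imwrite(f"pics/{n}0.png",im[:,:,::-1])
    c=optics.get_calibration(n);print(n,{k:np.round(v,4).tolist() for k,v in c.items()}, 'cam', np.round(-np.array(c['R']).T@np.array(c['t']),3))
    for th in("rack","rack_center","filled_rack","ledge"):
        print(th,[(np.round(d['pixel'],1).tolist(),round(d['confidence'],2)) for d in optics.place_of(n,th)][:4],[(np.round(d['extent'],0).tolist(),round(d['confidence'],2)) for d in optics.spot_in(n,th)][:4])
print(read_state()['t'])
E
```

```text
pics
{'t': 0.0, 'joint_positions': [72.313, 26.901, -2.787, 87.873, 1.381, 65.376, -4.714], 'dq': [0.049, 0.036, 0.07, -0.042, 0.021, 0.076, 0.14], 'joint_efforts': [-0.0, -51.031, -0.047, -23.771, 0.011, 0.007, -0.0], 'tcp_pos': [0.186, -0.648, 0.303], 'ee_rot': [[-0.961, -0.001, 0.276], [-0.276, 0.002, -0.961], [0.0, -1.0, -0.002]], 'ft_force': [0.032, -0.685, -0.632], 'wrist_torque': [-0.005, 0.012, 0.05], 'width': 0.085} 0.0539
scene {'fx': 510.7501, 'fy': 510.7501, 'cx': 276.3585, 'cy': 215.584, 'dist': [0.0188, 0.0, 0.0, 0.0, 0.0], 'R': [[0.3363, 0.9417, -0.0041], [0.6715, -0.2428, -0.7001], [-0.6603, 0.2327, -0.714]], 't': [-0.1636, -0.3054, 1.9675]} cam [ 1.559 -0.378  1.19 ]
rack [([225.9, 231.2], 0.75)] [([186.0, 198.0, 82.0, 47.0], 0.8)]
rack_center [([226.4, 221.4], 0.92)] [([184.0, 195.0, 86.0, 47.0], 0.97)]
filled_rack [([413.4, 225.4], 0.78), ([227.3, 227.6], 0.74), ([389.0, 185.0], 0.67), ([317.8, 169.8], 0.59)] [([366.0, 152.0, 51.0, 46.0], 0.96), ([297.0, 136.0, 38.0, 53.0], 0.77), ([182.0, 198.0, 84.0, 44.0], 0.68), ([390.0, 191.0, 54.0, 42.0], 0.65)]
ledge [([300.3, 276.1], 0.93)] [([2.0, 192.0, 558.0, 225.0], 0.8)]
top {'fx': 387.9637, 'fy': 387.9637, 'cx': 280.5994, 'cy': 212.7583, 'dist': [-0.0802, 0.0, 0.0, 0.0, 0.0], 'R': [[0.0138, -0.9999, 0.0044], [-0.9817, -0.0144, -0.1899], [0.1899, -0.0017, -0.9818]], 't': [-0.021, 0.5591, 0.9188]} cam [ 0.375 -0.011  1.008]
rack [([341.3, 234.8], 0.91), ([447.5, 217.4], 0.54)] [([291.0, 221.0, 103.0, 48.0], 0.96)]
rack_center [([340.1, 247.5], 0.89), ([194.6, 137.4], 0.32)] [([290.0, 223.0, 101.0, 48.0], 0.89)]
filled_rack [([192.0, 315.9], 0.93), ([122.5, 182.1], 0.85), ([113.8, 255.3], 0.79)] [([162.0, 288.0, 57.0, 55.0], 0.93), ([75.0, 226.0, 67.0, 57.0], 0.79), ([90.0, 149.0, 61.0, 47.0], 0.57)]
ledge [([279.0, 163.3], 0.88)] [([0.0, 93.0, 558.0, 74.0], 0.7)]
0.9
```

View pics/scene0.png

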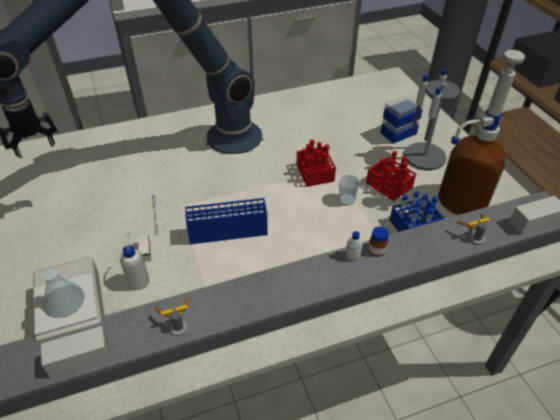

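View pics/top0.png

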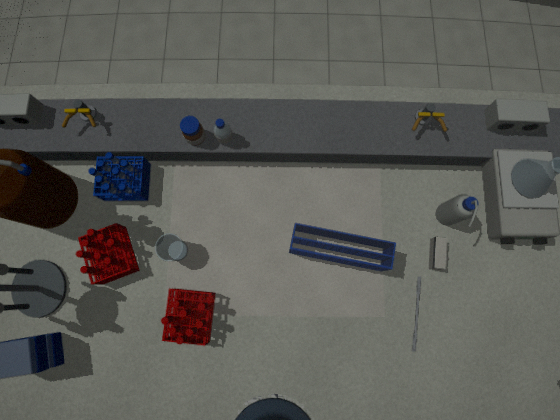

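The blue filled rack is at top (122,178) and scene (415,212). The two red look-alikes are at top (108,253) and (190,317), and they are to be left alone. The blue empty rack is on its edge at top (343,248). Next I'll confirm these in a crop and measure positions.

```bash
cat > h.py <<'E'
from workcell import read_state, optics, workorder, r
import cv2,numpy as np
def ray(n,px):
    c=optics.get_calibration(n);K=np.array([[c['fx'],0,c['cx']],[0,c['fy'],c['cy']],[0,0,1.]])
    u=cv2.undistortPoints(np.array(px,float).reshape(-1,1,2),K,np.array(c['dist'])).reshape(-1,2)
    R=np.array(c['R']);t=np.array(c['t']);d=np.c_[u,np.ones(len(u))]@R
    return -R.T@t,d
def onz(n,px,z):
    o,d=ray(n,px);return o+d*((z-o[2])/d[:,2])[:,None]
def tri(p1,p2):
    o1,d1=ray('top',[p1]);o2,d2=ray('scene',[p2]);A=np.c_[d1[0],-d2[0]]
    k=np.linalg.lstsq(A,o2-o1,rcond=None)[0];a=o1+k[0]*d1[0];b=o2+k[1]*d2[0]
    return (a+b)/2,np.linalg.norm(a-b)
def proj(n,X):
    c=optics.get_calibration(n);K=np.array([[c['fx'],0,c['cx']],[0,c['fy'],c['cy']],[0,0,1.]])
    return cv2.projectPoints(np.array(X,float).reshape(-1,1,3),cv2.Rodrigues(np.array(c['R']))[0],np.array(c['t']),K,np.array(c['dist']))[0].reshape(-1,2)
E
python3 - <<'E'
from h import *
np.set_printoptions(precision=3,suppress=True)
a=cv2.imread('pics/top0.png');b=cv2.imread('pics/scene0.png')
x=cv2.resize(a[140:290,60:260],None,fx=3,fy=3,interpolation=cv2.INTER_CUBIC);cv2.imwrite('pics/c1.png',x)
x=cv2.resize(a[200:290,270:480],None,fx=3.8,fy=3.8,interpolation=cv2.INTER_CUBIC);cv2.imwrite('pics/c2.png',x)
x=cv2.resize(b[180:300,170:300],None,fx=4.5,fy=4.5,interpolation=cv2.INTER_CUBIC);cv2.imwrite('pics/c3.png',x)
x=cv2.resize(b[140:260,330:460],None,fx=4.5,fy=4.5,interpolation=cv2.INTER_CUBIC);cv2.imwrite('pics/c4.png',x)
print(tri([341.3,234.8],[225.9,231.2]),tri([340.1,247.5],[226.4,221.4]),tri([122.5,182.1],[413.4,225.4]))
print('ledge',onz('top',[[279,163.3]],0),onz('scene',[[300.3,276.1]],0))
E
```

```text
(array([ 0.507, -0.169,  0.04 ]), np.float64(0.004279162340143943)) (array([ 0.475, -0.161,  0.049]), np.float64(0.002139067102019364)) (array([ 0.647,  0.414, -0.001]), np.float64(0.010013803480933335))
ledge [[ 0.707 -0.007  0.   ]] [[ 0.715 -0.007  0.   ]]
```

View pics/c1.png

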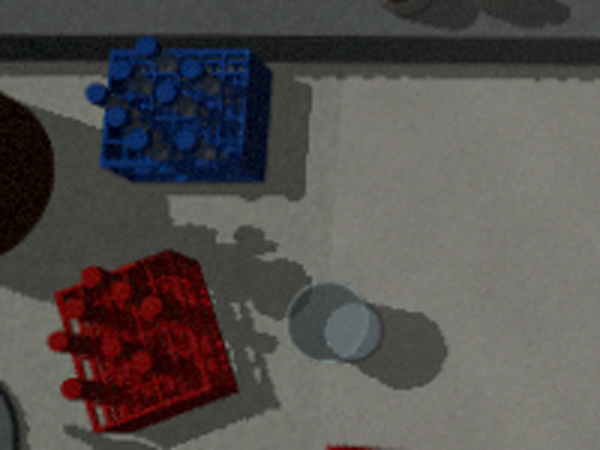

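View pics/c2.png

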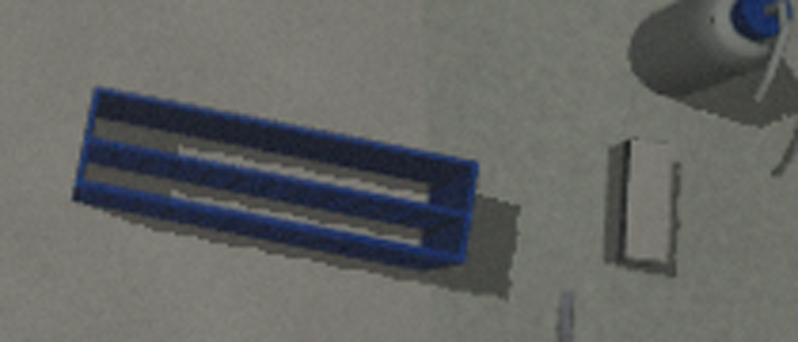

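View pics/c3.png

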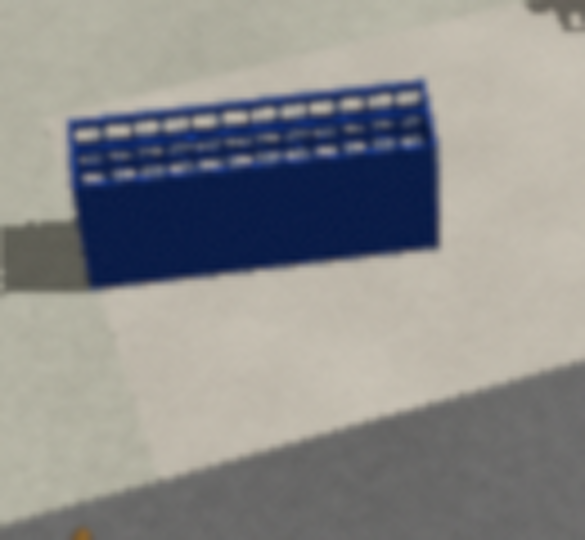

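View pics/c4.png

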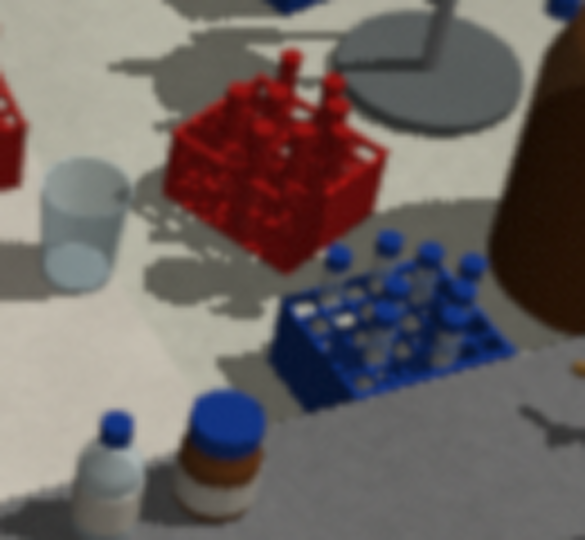

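The crops confirm it: the target neighbour is the blue filled rack against the ledge. The empty rack is yawed slightly, and its solid underside faces the ledge. Now the corners.

```bash
python3 - <<'E'
from h import *
np.set_printoptions(precision=3,suppress=True)
c=np.array([[95,88],[477,162],[463,263],[75,198]])/3.8-.3+[270,200]
T=onz('top',c,.104);print(T, np.linalg.norm(T[0]-T[1]),np.linalg.norm(T[1]-T[2]));print('ctr',T.mean(0))
for e in(T[1]-T[0],T[2]-T[3]):print('yaw',np.degrees(np.arctan2(e[0],-e[1])))
s=np.array([[70,120],[425,82],[437,140],[82,183]])/4.5+[170,180]
print('scene',onz('scene',s,.104)); print('scene bottom far edge',onz('scene',np.array([[90,287],[438,247]])/4.5+[170,180],0))
# filled
f=np.array([[270,70],[267,182],[135,182]])/3.+[60,140];print('filled bottom',onz('top',f,0))
f=np.array([[110,48],[250,50],[245,167],[100,167]])/3.+[60,140];print('filled top',onz('top',f,.064))
g=np.array([[285,297],[352,397],[513,350]])/4.5+[330,140];print('scene top',onz('scene',g,.064))
print('ledge top edge',onz('top',np.array([[100,153],[200,153],[300,153],[420,154],[480,155]]),.075))
print('ledge bottom',onz('top',np.array([[160,165],[250,165],[350,165.5]]),0))
for n in ('top','scene'):
  for th in ('beaker','wash_bottle','slide_box','spatula'):
    d=optics.place_of(n,th)
    print(n,th,[(onz(n,[q['pixel']],0),round(q['confidence'],2)) for q in d[:2]])
E
```

```text
[[ 0.526 -0.047  0.104]
 [ 0.483 -0.285  0.104]
 [ 0.42  -0.273  0.104]
 [ 0.457 -0.035  0.104]] 0.24178617589556162 0.06338395977239293
ctr [ 0.471 -0.16   0.104]
yaw -10.318249954013094
yaw -8.847849746321852
scene [[ 0.425 -0.27   0.104]
 [ 0.472 -0.033  0.104]
 [ 0.527 -0.044  0.104]
 [ 0.486 -0.276  0.104]]
scene bottom far edge [[ 0.483 -0.283  0.   ]
 [ 0.529 -0.045  0.   ]]
filled bottom [[0.702 0.347 0.   ]
 [0.598 0.341 0.   ]
 [0.596 0.462 0.   ]]
filled top [[0.701 0.467 0.064]
 [0.699 0.343 0.064]
 [0.596 0.338 0.064]
 [0.595 0.464 0.064]]
scene top [[0.603 0.349 0.064]
 [0.703 0.344 0.064]
 [0.701 0.469 0.064]]
ledge top edge [[ 0.705  0.454  0.075]
 [ 0.707  0.194  0.075]
 [ 0.71  -0.06   0.075]
 [ 0.714 -0.368  0.075]
 [ 0.715 -0.528  0.075]]
ledge bottom [[ 0.698  0.318  0.   ]
 [ 0.701  0.072  0.   ]
 [ 0.704 -0.2    0.   ]]
top beaker [(array([[0.472, 0.263, 0.   ]]), 0.96)]
top wash_bottle [(array([[ 0.564, -0.456,  0.   ]]), 0.84), (array([[ 0.513, -0.181,  0.   ]]), 0.58)]
top slide_box [(array([[ 0.467, -0.416,  0.   ]]), 0.96)]
top spatula [(array([[ 0.312, -0.362,  0.   ]]), 0.67)]
scene beaker [(array([[0.718, 0.001, 0.   ]]), 0.62), (array([[0.482, 0.248, 0.   ]]), 0.6)]
scene wash_bottle [(array([[ 0.576, -0.456,  0.   ]]), 0.69), (array([[ 0.416, -0.153,  0.   ]]), 0.57)]
scene slide_box [(array([[ 0.479, -0.416,  0.   ]]), 0.68)]
scene spatula [(array([[0.464, 0.256, 0.   ]]), 0.46), (array([[ 0.319, -0.366,  0.   ]]), 0.45)]
```

>>> arm_command(targets=[{"dp": [0.13,0.31,0],"dr": [0,0,-0.0045],"fingers": 1},{"dp": [0.13,0.31,0],"dr": [0,0,-0.0045],"fingers": 1},{"dp": [0.13,0.31,0],"dr": [0,0,-0.0045],"fingers": 1},{"dp": [0.13,0.31,0],"dr": [0,0,-0.0045],"fingers": 1},{"dp": [0.13,0.31,0],"dr": [0,0,-0.0045],"fingers": 1},{"dp": [0.13,0.31,0],"dr": [0,0,-0.0045],"fingers": 1},{"dp": [0.13,0.31,0],"dr": [0,0,-0.0045],"fingers": 1},{"dp": [0.13,0.31,0],"dr": [0,0,-0.0045],"fingers": 1}])

```text
t: 1.97
tcp_pos: [0.2909, -0.3992, 0.3042]
ee_rot: [[-0.999, 0.0, 0.052], [-0.052, -0.001, -0.999], [-0.0, -1.0, 0.001]]
ft_force: [0.9, -0.4, 0.6]
width: -0.0
```

>>> arm_command(targets=[{"dp": [0.13,0.31,0],"dr": [0,0,-0.0045],"fingers": 1},{"dp": [0.13,0.31,0],"dr": [0,0,-0.0045],"fingers": 1},{"dp": [0.13,0.31,0],"dr": [0,0,-0.0045],"fingers": 1},{"dp": [0.13,0.31,0],"dr": [0,0,-0.0045],"fingers": 1},{"dp": [0.13,0.31,0],"dr": [0,0,-0.0045],"fingers": 1},{"dp": [0.13,0.31,0],"dr": [0,0,-0.0045],"fingers": 1},{"dp": [0.13,0.31,0],"dr": [0,0,-0.0045],"fingers": 1},{"dp": [0.13,0.31,0],"dr": [0,0,-0.0045],"fingers": 1}])

```text
t: 2.63
tcp_pos: [0.3948, -0.1512, 0.3043]
ee_rot: [[-0.985, 0.001, -0.173], [0.173, -0.001, -0.985], [-0.001, -1.0, 0.001]]
ft_force: [1.6, 0.7, 0.9]
width: 0.0001
```

```bash
python3 - <<'E'
from h import *
im=optics.snapshot('scene');b=im[:,:,::-1].copy()
p=np.array(read_state()['tcp_pos'])
for k,col in((0,(0,255,0)),(.06,(0,255,255)),(.073,(0,0,255)),(.086,(255,0,255))):
    q=proj('scene',[p-[0,0,k]])[0];print(k,q)
    cv2.circle(b,tuple(int(v*16) for v in q),16,col,-1,shift=4)
cv2.imwrite('pics/s1.png',cv2.resize(b[90:270,150:350],None,fx=4,fy=4*1,interpolation=cv2.INTER_CUBIC)[:600])
E
```

```text
0 [217.45031604 139.41848936]
0.06 [219.23011814 155.95287605]
0.073 [219.60203079 159.41031309]
0.086 [219.96926742 162.82508376]
```

View pics/s1.png

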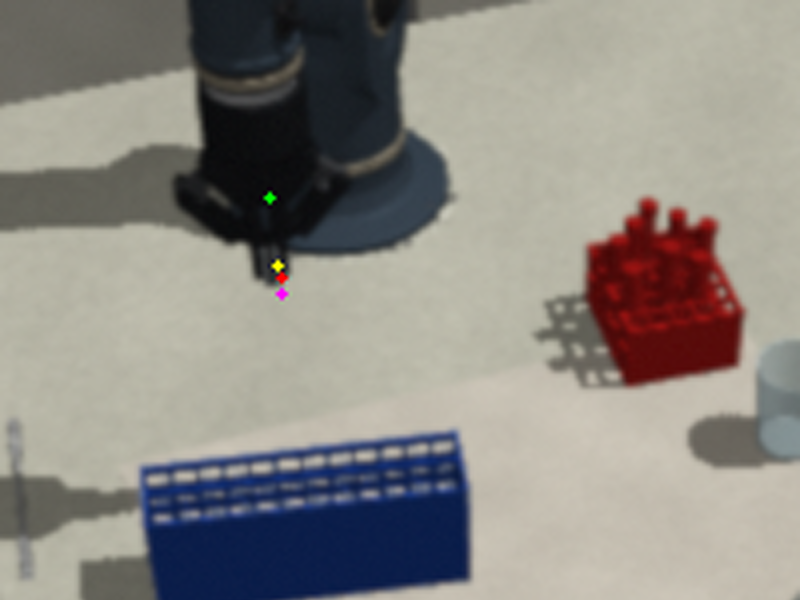

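Closed fingertips are 73 mm ahead of the TCP, at scene (219,159). I'll go down to rim height in front of the openings face.

>>> arm_command(targets=[{"dp": [0,0,-0.18],"dr": [0,0,0],"fingers": 1},{"dp": [0,0,-0.18],"dr": [0,0,0],"fingers": 1},{"dp": [0,0,-0.18],"dr": [0,0,0],"fingers": 1},{"dp": [0,0,-0.18],"dr": [0,0,0],"fingers": 1},{"dp": [0,0,-0.18],"dr": [0,0,0],"fingers": 1},{"dp": [0,0,-0.18],"dr": [0,0,0],"fingers": 1},{"dp": [0,0,-0.18],"dr": [0,0,0],"fingers": 1},{"dp": [0,0,-0.14],"dr": [0,0,0],"fingers": 1}])

```text
t: 3.35
tcp_pos: [0.3942, -0.1529, 0.1629]
ee_rot: [[-0.985, -0.001, -0.172], [0.172, 0.0, -0.985], [0.001, -1.0, -0.0]]
ft_force: [-0.4, 1.1, 1.3]
width: 0.0
```

>>> arm_command(targets=[{"dp": [0.05,-0.01,0],"dr": [0,0,0],"fingers": 1},{"dp": [0.05,-0.01,0],"dr": [0,0,0],"fingers": 1},{"dp": [0.05,-0.01,0],"dr": [0,0,0],"fingers": 1},{"dp": [0.05,-0.01,0],"dr": [0,0,0],"fingers": 1},{"dp": [0.05,-0.01,0],"dr": [0,0,0],"fingers": 1},{"dp": [0.05,-0.01,0],"dr": [0,0,0],"fingers": 1},{"dp": [0.05,-0.01,0],"dr": [0,0,0],"fingers": 1},{"dp": [0.05,-0.01,0],"dr": [0,0,0],"fingers": 1}])

```text
t: 4.02
tcp_pos: [0.4348, -0.1609, 0.1641]
ee_rot: [[-0.985, -0.0, -0.172], [0.172, -0.0, -0.985], [0.0, -1.0, 0.0]]
ft_force: [-1.8, 0.3, -0.1]
width: 0.0002
```

>>> arm_command(targets=[{"dp": [0.05,-0.01,0.01],"dr": [0,0,0],"fingers": 1},{"dp": [0.05,-0.01,0.01],"dr": [0,0,0],"fingers": 1},{"dp": [0.05,-0.01,0.02],"dr": [0,0,0],"fingers": 1},{"dp": [0.05,-0.01,0.02],"dr": [0,0,0],"fingers": 1},{"dp": [0.05,-0.01,0.02],"dr": [0,0,0],"fingers": 1},{"dp": [0.05,-0.01,0.01],"dr": [0,0,0],"fingers": 1},{"dp": [0,0,0],"dr": [0,0,0],"fingers": 1},{"dp": [0,0,0],"dr": [0,0,0],"fingers": 1}])

```text
t: 4.68
tcp_pos: [0.4647, -0.1668, 0.173]
ee_rot: [[-0.985, 0.0, -0.172], [0.172, -0.0, -0.985], [-0.0, -1.0, -0.0]]
ft_force: [0.2, 0.2, -0.0]
width: 0.0003
```

```bash
cat > look.py <<'E'
from h import *
import sys
n=sys.argv[1];a=optics.snapshot('scene')[:,:,::-1];b=optics.snapshot('top')[:,:,::-1]
cv2.imwrite(f'pics/{n}s.png',a);cv2.imwrite(f'pics/{n}t.png',b)
f=lambda i:cv2.resize(i,None,fx=2.6,fy=2.6,interpolation=cv2.INTER_CUBIC)
A=f(a[130:340,150:450]);B=f(b[130:290,80:480])
cv2.imwrite(f'pics/{n}.png',cv2.resize(np.vstack([cv2.resize(A,(780,546))[:],cv2.resize(B,(780,312))]),(546,600)))
print(read_state()['t'])
E
python3 look.py m1
```

```text
4.7833
```

View pics/m1.png

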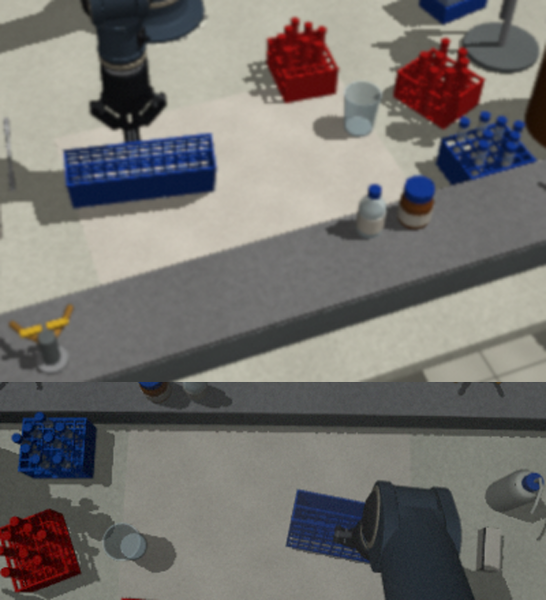

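```bash
python3 - <<'E'
import cv2
b=cv2.imread('pics/m1s.png');cv2.imwrite('pics/m1c.png',cv2.resize(b[160:270,160:300],None,fx=5,fy=5,interpolation=cv2.INTER_CUBIC))
E
```

```text
(no output)
```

View pics/m1c.png

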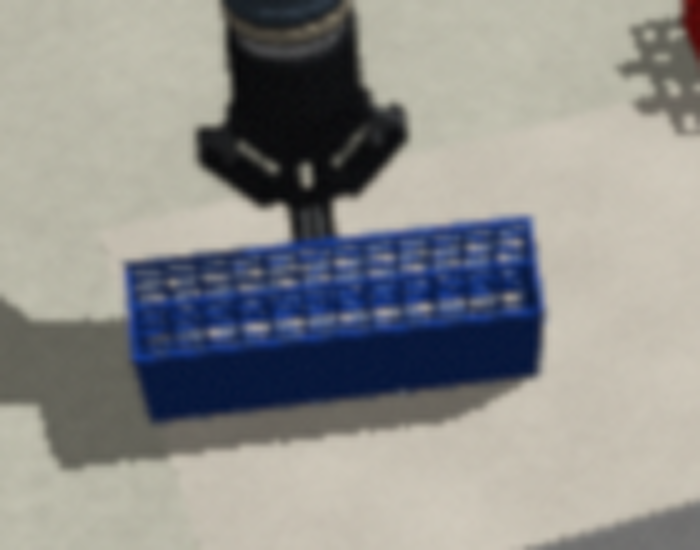

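The rack is part tipped (underside off the bench, shadow below it) and leaning on the finger. I'll keep pushing slowly.

>>> arm_command(targets=[{"dp": [0.04,-0.01,0.01],"dr": [0,0,0],"fingers": 1},{"dp": [0.04,-0.01,0.01],"dr": [0,0,0],"fingers": 1},{"dp": [0.04,-0.01,0.01],"dr": [0,0,0],"fingers": 1},{"dp": [0.04,-0.01,0],"dr": [0,0,0],"fingers": 1},{"dp": [0.04,-0.01,0],"dr": [0,0,0],"fingers": 1},{"dp": [0.04,-0.01,0],"dr": [0,0,0],"fingers": 1},{"dp": [0,0,0],"dr": [0,0,0],"fingers": 1},{"dp": [0,0,0],"dr": [0,0,0],"fingers": 1}])

```text
t: 5.45
tcp_pos: [0.4886, -0.1727, 0.1758]
ee_rot: [[-0.985, -0.0, -0.172], [0.172, 0.0, -0.985], [0.0, -1.0, -0.0]]
ft_force: [0.2, -0.1, -0.6]
width: 0.0002
```

```bash
python3 look.py m2
```

```text
5.55
```

View pics/m2.png

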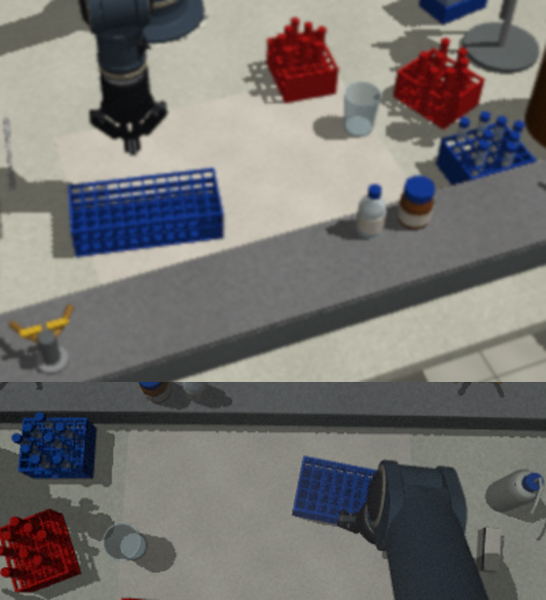

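The rack is on its feet, openings up. Next I'll measure it.

```bash
cat > meas.py <<'E'
from h import *
import sys
np.set_printoptions(precision=4,suppress=True)
# fit rack pose (x,y,yaw) on feet by outline silhouette of blue mask in scene
n=sys.argv[1];pre=sys.argv[2];x,y,w=map(float,sys.argv[3:6])
from scipy.optimize import minimize
im=cv2.imread(f'pics/{pre}{n[0]}.png').astype(int)
m=((im[:,:,0]>im[:,:,2]+25)&(im[:,:,0]>im[:,:,1]+18)).astype(np.uint8)
def verts(p):
    c,s=np.cos(p[2]),np.sin(p[2]);R=np.array([[c,-s],[s,c]])
    V=[[*(R@[a*.052,b*.122]+p[:2]),z] for a in(-1,1) for b in(-1,1) for z in(0,.064)]
    return proj(n,V)
h0=cv2.boxPoints(cv2.minAreaRect(cv2.convexHull(verts([x,y,w]).astype(np.float32))))
roi=np.zeros_like(m);cv2.fillConvexPoly(roi,cv2.convexHull(verts([x,y,w]).astype(np.float32)).astype(int),1);roi=cv2.dilate(roi,np.ones((31,31)))
m=cv2.morphologyEx(m*roi,cv2.MORPH_CLOSE,np.ones((7,7)))
k,l,st,_=cv2.connectedComponentsWithStats(m);m=(l==1+np.argmax(st[1:,4])).astype(np.uint8)
def cost(p):
    S=8;M=np.zeros((420*2,560*2),np.uint8)
    cv2.fillConvexPoly(M,np.round(cv2.convexHull(verts(p).astype(np.float32))*2*16+8).astype(int),255,cv2.LINE_AA,4)
    M=cv2.resize(M,(560,420),interpolation=cv2.INTER_AREA)/255.
    return np.abs(M-m)[roi>0].sum()
best=None
for d in(0,.05,-.05):
    q=minimize(cost,[x,y,w+d],method='Nelder-Mead',options=dict(initial_simplex=np.array([x,y,w+d])+np.array([[0,0,0],[.02,0,0],[0,.02,0],[0,0,.1]]),xatol=1e-4,fatol=.1))
    if best is None or q.fun<best.fun:best=q
p=best.x;print(n,'pose',p,'yaw deg',np.degrees(p[2]),'cost',best.fun)
c,s=np.cos(p[2]),np.sin(p[2])
for a,b,t in((-1,-1,'near right'),(-1,1,'near left'),(1,-1,'far right'),(1,1,'far left')):print(t,np.array([[c,-s],[s,c]])@[a*.052,b*.122]+p[:2])
E
python3 meas.py scene m2 .557 -.175 -.18; 
```

```text
scene pose [ 0.5595 -0.1749 -0.1749] yaw deg -10.023435560224481 cost 114.9921568627451
near right [ 0.4871 -0.2859]
near left [ 0.5296 -0.0457]
far right [ 0.5895 -0.304 ]
far left [ 0.632  -0.0638]
```

>>> arm_command(targets=[{"dp": [-0.1,0.01,0],"dr": [0,0,0],"fingers": 0.2},{"dp": [-0.1,0.01,0],"dr": [0,0,0],"fingers": 0},{"dp": [-0.1,0.01,-0.14],"dr": [0,0,0],"fingers": 0},{"dp": [0,0,-0.14],"dr": [0,0,0],"fingers": 0},{"dp": [0,0,-0.14],"dr": [0,0,0],"fingers": 0},{"dp": [0,0,-0.14],"dr": [0,0,0],"fingers": 0},{"dp": [0,0,-0.14],"dr": [0,0,0],"fingers": 0},{"dp": [0,0,-0.14],"dr": [0,0,0],"fingers": 0}])

```text
t: 6.22
tcp_pos: [0.457, -0.1698, 0.0915]
ee_rot: [[-0.985, -0.001, -0.172], [0.172, -0.0, -0.985], [0.001, -1.0, 0.0]]
ft_force: [-0.1, 0.0, 0.5]
width: 0.0851
```

```bash
python3 look.py m3
```

```text
6.3167
```

View pics/m3.png

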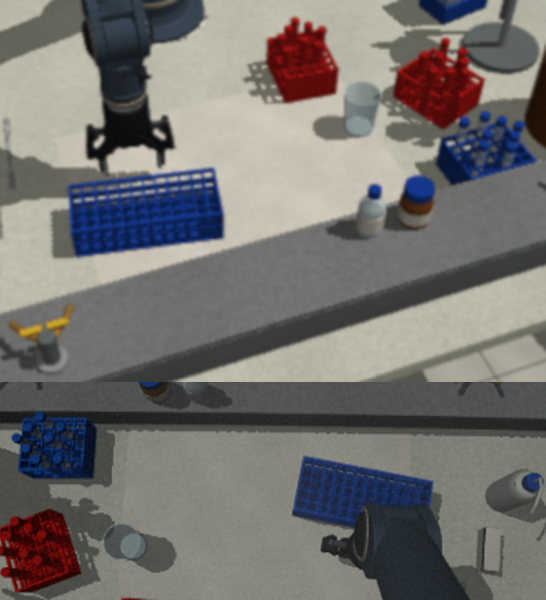

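>>> arm_command(targets=[{"dp": [0.08,-0.005,-0.01],"dr": [0,0,0],"fingers": 0},{"dp": [0.08,-0.005,-0.01],"dr": [0,0,0],"fingers": 0},{"dp": [0.08,-0.005,-0.01],"dr": [0,0,0],"fingers": 0},{"dp": [0.08,-0.005,0],"dr": [0,0,0],"fingers": 0},{"dp": [0.07,-0.005,0],"dr": [0,0,0],"fingers": 0},{"dp": [0.07,-0.005,0],"dr": [0,0,0],"fingers": 0},{"dp": [0.07,-0.005,0],"dr": [0,0,0],"fingers": 0},{"dp": [0.07,-0.005,0],"dr": [0,0,0],"fingers": 0}])

```text
t: 6.98
tcp_pos: [0.5188, -0.1738, 0.0889]
ee_rot: [[-0.985, -0.001, -0.172], [0.172, -0.0, -0.985], [0.001, -1.0, 0.0]]
ft_force: [-2.6, 0.7, 0.9]
width: 0.0853
```

>>> arm_command(targets=[{"dp": [0.08,0,0],"dr": [0,0,0.0035],"fingers": 0},{"dp": [0.08,0,0],"dr": [0,0,0.0035],"fingers": 0},{"dp": [0.08,0,0],"dr": [0,0,0.0035],"fingers": 0},{"dp": [0.08,0,0],"dr": [0,0,0.0035],"fingers": 0},{"dp": [0.08,0,0],"dr": [0,0,0.0035],"fingers": 0},{"dp": [0.08,0,0],"dr": [0,0,0.0035],"fingers": 0},{"dp": [0.08,0,0],"dr": [0,0,0.0035],"fingers": 0},{"dp": [0.08,0,0],"dr": [0,0,0.0035],"fingers": 0}])

```text
t: 7.65
tcp_pos: [0.5833, -0.1738, 0.0889]
ee_rot: [[-1.0, 0.0, 0.006], [-0.006, -0.0, -1.0], [-0.0, -1.0, 0.0]]
ft_force: [-1.5, 0.9, 0.0]
width: 0.0854
```

```bash
python3 look.py m4;python3 meas.py scene m4 .645 -.175 0
```

```text
7.75
scene pose [ 0.6084 -0.1624 -0.0185] yaw deg -1.0596524058003658 cost 995.2470588235294
near right [ 0.5541 -0.2834]
near left [ 0.5586 -0.0394]
far right [ 0.6581 -0.2853]
far left [ 0.6626 -0.0414]
```

View pics/m4.png

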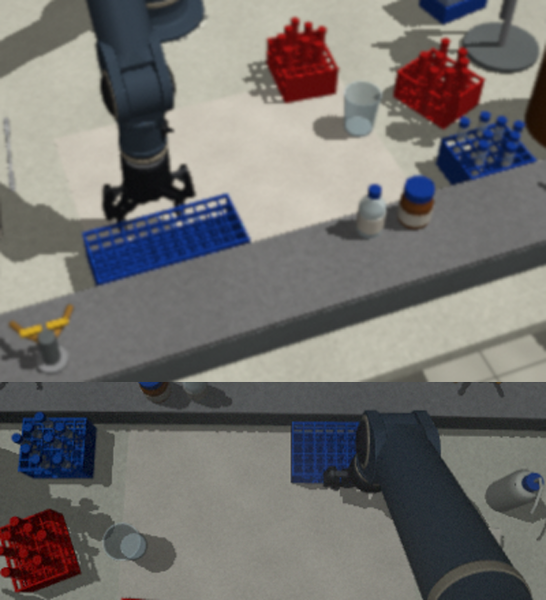

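```bash
python3 - <<'E'
from h import *
np.set_printoptions(precision=4,suppress=True)
print(np.round(read_state()['joint_positions'],1))
b=cv2.imread('pics/m4t.png');cv2.imwrite('pics/m4c.png',cv2.resize(b[140:200,270:420],None,fx=5,fy=5,interpolation=cv2.INTER_CUBIC))
E
```

```text
[ 25.3  36.5 -17.4 105.9  16.1  39.8 -91. ]
```

View pics/m4c.png

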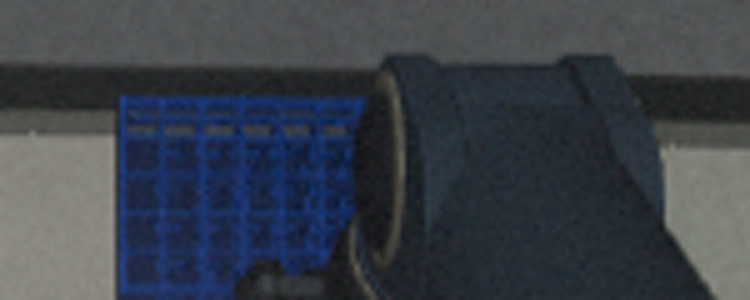

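>>> arm_command(targets=[{"dp": [-0.1,0,0.02],"dr": [0,0,0],"fingers": 0},{"dp": [-0.1,0,0.28],"dr": [0,0,-0.01],"fingers": 0.5},{"dp": [0,0,0.28],"dr": [0,0,-0.018],"fingers": 0.5},{"dp": [0,0,0.28],"dr": [0,0,-0.018],"fingers": 0.5},{"dp": [0,0,0.24],"dr": [0,0,-0.018],"fingers": 0.5},{"dp": [0.06,-0.16,0],"dr": [0,0,-0.018],"fingers": 0.5},{"dp": [0.06,-0.16,0],"dr": [0,0,-0.018],"fingers": 0.5},{"dp": [0.06,-0.16,0],"dr": [0,0,-0.018],"fingers": 0.5}])

```text
t: 8.42
tcp_pos: [0.5797, -0.222, 0.2001]
ee_rot: [[-0.736, 0.001, -0.677], [0.677, -0.001, -0.736], [-0.001, -1.0, -0.0]]
ft_force: [0.0, -0.6, -0.2]
width: 0.0426
```

>>> arm_command(targets=[{"dp": [0.06,-0.16,0],"dr": [0,0,-0.018],"fingers": 0.5},{"dp": [0.06,-0.16,0],"dr": [0,0,-0.018],"fingers": 0.5},{"dp": [0.06,-0.16,0],"dr": [0,0,-0.018],"fingers": 0.5},{"dp": [0.06,-0.16,0],"dr": [0,0,-0.018],"fingers": 0.5},{"dp": [0.06,-0.16,0],"dr": [0,0,-0.018],"fingers": 0.5},{"dp": [0.06,-0.16,0],"dr": [0,0,-0.018],"fingers": 0.5},{"dp": [0.06,-0.16,0],"dr": [0,0,-0.018],"fingers": 0.5},{"dp": [0.03,-0.16,0],"dr": [0,0,-0.006],"fingers": 0.5}])

```text
t: 9.08
tcp_pos: [0.6251, -0.35, 0.199]
ee_rot: [[0.001, -0.0, -1.0], [1.0, 0.0, 0.001], [0.0, -1.0, 0.0]]
ft_force: [0.5, 0.2, -0.3]
width: 0.0428
```

```bash
python3 look.py m5;python3 -c "
from h import *
print(np.round(read_state()['joint_positions'],1))"
```

```text
9.1833
[  22.    35.9    6.2   87.6   -4.1   56.8 -150.7]
```

View pics/m5.png

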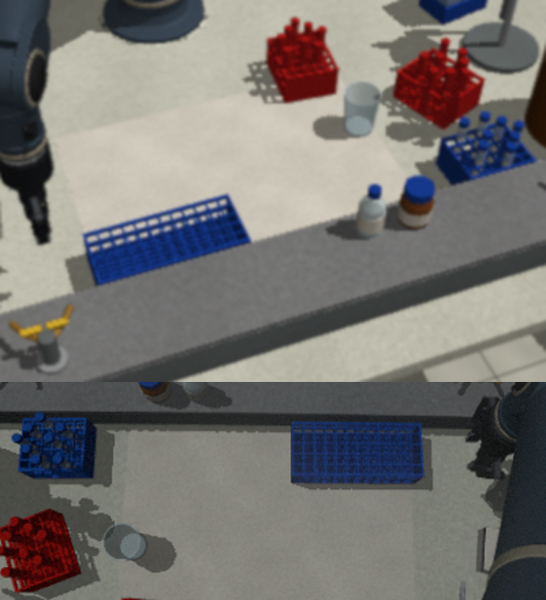

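The rack now stands square about 10 mm off the ledge, at top rows 162–200 in the full picture. Joint 7 is near its limit, so I'll turn the wrist half a turn the other way.

>>> arm_command(targets=[{"dp": [0,0.06,0.08],"dr": [0,0,0.018],"fingers": 0.5},{"dp": [0,0.06,0.08],"dr": [0,0,0.018],"fingers": 0.5},{"dp": [0,0.06,0.08],"dr": [0,0,0.018],"fingers": 0.5},{"dp": [0,0.06,0.08],"dr": [0,0,0.018],"fingers": 0.5},{"dp": [0,0.06,0.08],"dr": [0,0,0.018],"fingers": 0.5},{"dp": [0,0,0],"dr": [0,0,0.018],"fingers": 0.5},{"dp": [0,0,0],"dr": [0,0,0.018],"fingers": 0.5},{"dp": [0,0,0],"dr": [0,0,0.018],"fingers": 0.5}])

```text
t: 9.85
tcp_pos: [0.6247, -0.318, 0.2393]
ee_rot: [[-0.793, -0.0, -0.609], [0.609, 0.001, -0.793], [0.001, -1.0, -0.0]]
ft_force: [-0.5, -0.4, -0.1]
width: 0.0427
```

>>> arm_command(targets=[{"dp": [0,0,0],"dr": [0,0,0.018],"fingers": 0.5},{"dp": [0,0,0],"dr": [0,0,0.018],"fingers": 0.5},{"dp": [0,0,0],"dr": [0,0,0.018],"fingers": 0.5},{"dp": [0,0,0],"dr": [0,0,0.018],"fingers": 0.5},{"dp": [0,0,0],"dr": [0,0,0.018],"fingers": 0.5},{"dp": [0,0,0],"dr": [0,0,0.018],"fingers": 0.5},{"dp": [0,0,0],"dr": [0,0,0.018],"fingers": 0.5},{"dp": [0,0,0],"dr": [0,0,0.018],"fingers": 0.5}])

```text
t: 10.52
tcp_pos: [0.6246, -0.3181, 0.2391]
ee_rot: [[-0.969, -0.001, 0.248], [-0.248, 0.0, -0.969], [0.001, -1.0, -0.001]]
ft_force: [-0.4, -0.4, -0.6]
width: 0.0427
```

>>> arm_command(targets=[{"dp": [0,0,0],"dr": [0,0,0.018],"fingers": 0.5},{"dp": [0,0,0],"dr": [0,0,0.018],"fingers": 0.5},{"dp": [0,0,0],"dr": [0,0,0.018],"fingers": 0.5},{"dp": [0,0,0],"dr": [0,0,0.018],"fingers": 0.5},{"dp": [0,0,0],"dr": [0,0,0.018],"fingers": 0.5},{"dp": [0,0,0],"dr": [0,0,0.018],"fingers": 0.5},{"dp": [0,0,0],"dr": [0,0,0.018],"fingers": 0.5},{"dp": [0,0,0],"dr": [0,0,0.018],"fingers": 0.5}])

```text
t: 11.18
tcp_pos: [0.6246, -0.3182, 0.2392]
ee_rot: [[-0.404, -0.001, 0.915], [-0.915, 0.0, -0.404], [0.0, -1.0, -0.001]]
ft_force: [-0.2, -0.2, -0.4]
width: 0.0429
```

```bash
python3 -c "
from h import *
print(np.round(read_state()['joint_positions'],1))"; python3 meas.py top m5 .645 -.175 0
python3 - <<'E'
import cv2
b=cv2.imread('pics/m5t.png');cv2.imwrite('pics/m5c.png',cv2.resize(b[140:210,280:420],None,fx=5.7,fy=5.7,interpolation=cv2.INTER_CUBIC))
E
```

```text
[ 43.4  35.8 -30.8  86.4  19.6  63.3 -15.3]
top pose [ 0.6485 -0.1671  0.0039] yaw deg 0.22346310256532487 cost 142.49803921568628
near right [ 0.597  -0.2893]
near left [ 0.596  -0.0453]
far right [ 0.701  -0.2889]
far left [ 0.7    -0.0449]
```

View pics/m5c.png

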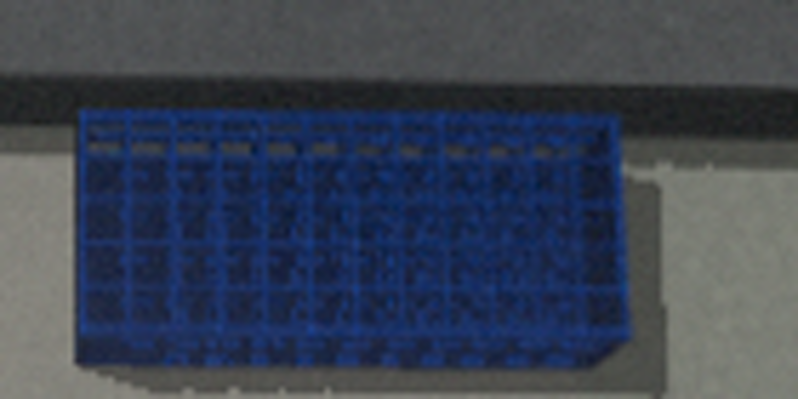

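>>> arm_command(targets=[{"dp": [0.03,-0.05,0],"dr": [0,0,0.0165],"fingers": 0.5},{"dp": [0.03,-0.05,0],"dr": [0,0,0.0165],"fingers": 0.5},{"dp": [0.03,-0.05,0],"dr": [0,0,0.0165],"fingers": 0.5},{"dp": [0.01,0,-0.2],"dr": [0,0,0.0165],"fingers": 0.5},{"dp": [0,0,-0.3],"dr": [0,0,0],"fingers": 0.5},{"dp": [0,0,-0.3],"dr": [0,0,0],"fingers": 0.5},{"dp": [0,0,-0.3],"dr": [0,0,0],"fingers": 0.5},{"dp": [0,0,-0.25],"dr": [0,0,0],"fingers": 0.5}])

```text
t: 11.85
tcp_pos: [0.634, -0.3332, 0.1022]
ee_rot: [[-0.007, -0.002, 1.0], [-1.0, 0.001, -0.007], [-0.001, -1.0, -0.002]]
ft_force: [0.2, 0.4, -0.3]
width: 0.0426
```

```bash
python3 look.py m6;python3 -c "
from h import *
print(np.round(read_state()['joint_positions'],1))"
```

```text
11.95
[ 44.7  46.4 -32.1  89.1  28.6  53.5   2.7]
```

View pics/m6.png

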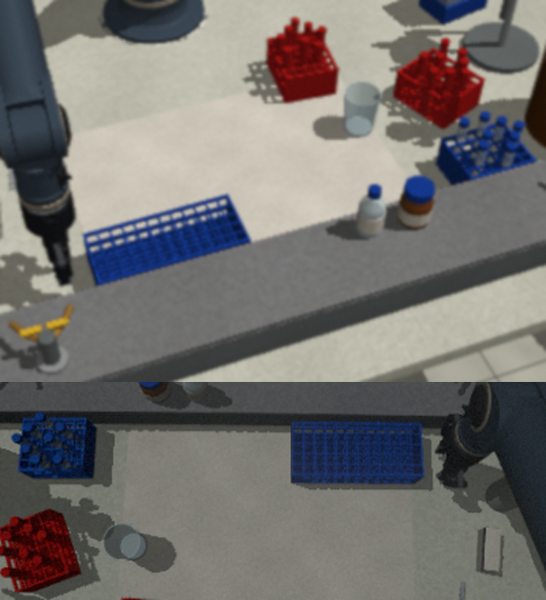

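>>> arm_command(targets=[{"dp": [0,0.1,0],"dr": [0,0,0],"fingers": 0.5},{"dp": [0,0.1,0],"dr": [0,0,0],"fingers": 0.5},{"dp": [0,0.1,0],"dr": [0,0,0],"fingers": 0.5},{"dp": [0,0.12,0],"dr": [0,0,0],"fingers": 0.5},{"dp": [0,0.12,0],"dr": [0,0,0],"fingers": 0.5},{"dp": [0,0.12,0],"dr": [0,0,0],"fingers": 0.5},{"dp": [0,0.12,0],"dr": [0,0,0],"fingers": 0.5},{"dp": [0,0.12,0],"dr": [0,0,0],"fingers": 0.5}])

```text
t: 12.62
tcp_pos: [0.6356, -0.2436, 0.1044]
ee_rot: [[-0.009, 0.001, 1.0], [-1.0, -0.0, -0.009], [0.0, -1.0, 0.001]]
ft_force: [0.2, -1.1, 1.2]
width: 0.0428
```

>>> arm_command(targets=[{"dp": [0,0.12,0],"dr": [0,0,0],"fingers": 0.5},{"dp": [0,0.12,0],"dr": [0,0,0],"fingers": 0.5},{"dp": [0,0.12,0],"dr": [0,0,0],"fingers": 0.5},{"dp": [0,0.12,0],"dr": [0,0,0],"fingers": 0.5},{"dp": [0,0.12,0],"dr": [0,0,0],"fingers": 0.5},{"dp": [0,0.12,0],"dr": [0,0,0],"fingers": 0.5},{"dp": [0,0.12,0],"dr": [0,0,0],"fingers": 0.5},{"dp": [0,0.12,0],"dr": [0,0,0],"fingers": 0.5}])

```text
t: 13.28
tcp_pos: [0.6353, -0.1475, 0.1039]
ee_rot: [[-0.009, -0.0, 1.0], [-1.0, 0.0, -0.009], [-0.0, -1.0, -0.0]]
ft_force: [-0.4, -1.3, -0.1]
width: 0.043
```

```bash
python3 look.py m7; python3 meas.py top m7 .6485 -.005 0
```

```text
13.3833
top pose [ 0.6486 -0.0103 -0.0101] yaw deg -0.5805748542981286 cost 206.98823529411763
near right [ 0.5954 -0.1318]
near left [0.5979 0.1122]
far right [ 0.6994 -0.1329]
far left [0.7019 0.1111]
```

View pics/m7.png

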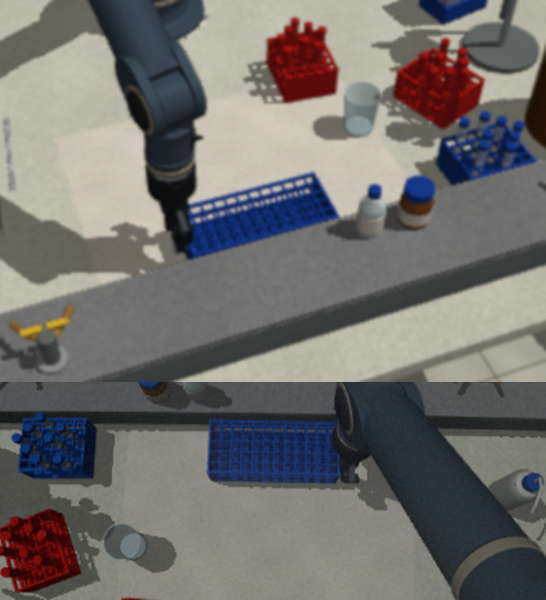

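>>> arm_command(targets=[{"dp": [0,0.12,0],"dr": [0,0,0],"fingers": 0.5},{"dp": [0,0.12,0],"dr": [0,0,0],"fingers": 0.5},{"dp": [0,0.12,0],"dr": [0,0,0],"fingers": 0.5},{"dp": [0,0.12,0],"dr": [0,0,0],"fingers": 0.5},{"dp": [0,0.12,0],"dr": [0,0,0],"fingers": 0.5},{"dp": [0,0.12,0],"dr": [0,0,0],"fingers": 0.5},{"dp": [0,0.12,0],"dr": [0,0,0],"fingers": 0.5},{"dp": [0,0.12,0],"dr": [0,0,0],"fingers": 0.5}])

```text
t: 14.05
tcp_pos: [0.6354, -0.0514, 0.1039]
ee_rot: [[-0.009, -0.0, 1.0], [-1.0, 0.0, -0.009], [-0.0, -1.0, -0.0]]
ft_force: [-0.6, -1.0, 0.0]
width: 0.0425
```

>>> arm_command(targets=[{"dp": [0,0.12,0],"dr": [0,0,0],"fingers": 0.5},{"dp": [0,0.12,0],"dr": [0,0,0],"fingers": 0.5},{"dp": [0,0.12,0],"dr": [0,0,0],"fingers": 0.5},{"dp": [0,0.12,0],"dr": [0,0,0],"fingers": 0.5},{"dp": [0,0.12,0],"dr": [0,0,0],"fingers": 0.5},{"dp": [0,0.12,0],"dr": [0,0,0],"fingers": 0.5},{"dp": [0,0.1,0],"dr": [0,0,0],"fingers": 0.5},{"dp": [0,0.08,0],"dr": [0,0,0],"fingers": 0.5}])

```text
t: 14.72
tcp_pos: [0.6354, 0.0389, 0.104]
ee_rot: [[-0.008, 0.0, 1.0], [-1.0, 0.0, -0.008], [-0.0, -1.0, 0.0]]
ft_force: [-0.8, -1.5, 0.7]
width: 0.0432
```

```bash
python3 look.py m8; python3 meas.py top m8 .6485 .17 0
python3 - <<'E'
import cv2
b=cv2.imread('pics/m8t.png');cv2.imwrite('pics/m8c.png',cv2.resize(b[140:215,80:280],None,fx=4,fy=4,interpolation=cv2.INTER_CUBIC))
E
```

```text
14.8167
top pose [ 0.6484  0.1752 -0.0145] yaw deg -0.8322233429444738 cost 647.3372549019608
near right [0.5946 0.054 ]
near left [0.5981 0.298 ]
far right [0.6986 0.0525]
far left [0.7021 0.2965]
```

View pics/m8.png

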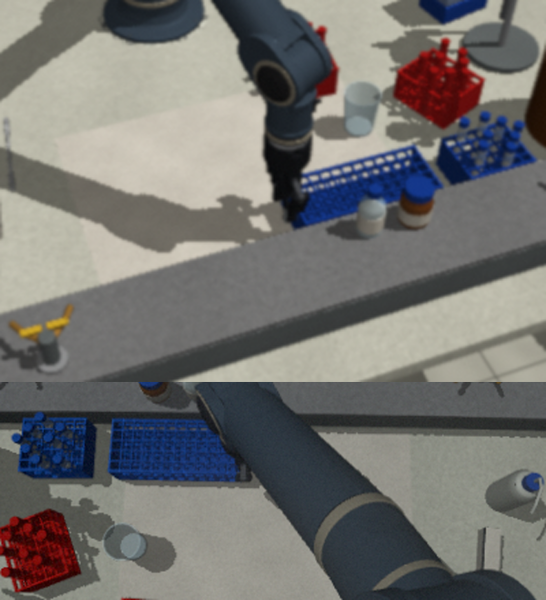

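View pics/m8c.png

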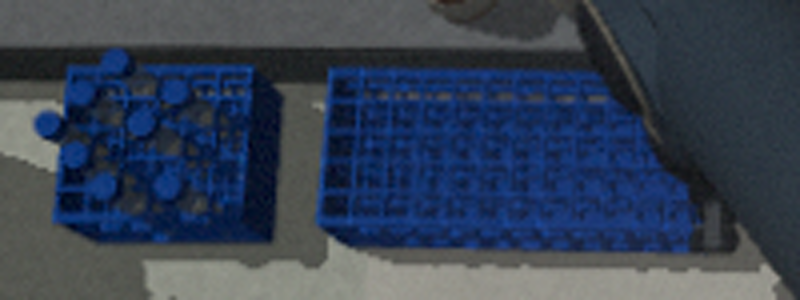

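```bash
python3 - <<'E'
from h import *
np.set_printoptions(precision=4,suppress=True)
P=lambda L:np.array(L)/4.-.3+[80,140]
print('filled top R',onz('top',P([[250,67],[245,222]]),.064),'filled bot',onz('top',P([[283,98],[273,240]]),0))
print('rack top L',onz('top',P([[330,68],[320,225]]),.064))
b=cv2.imread('pics/m8s.png');cv2.imwrite('pics/m8d.png',cv2.resize(b[170:250,300:440],None,fx=5.5,fy=5.5,interpolation=cv2.INTER_CUBIC))
E
```

```text
filled top R [[0.7    0.3459 0.064 ]
 [0.5973 0.3401 0.064 ]] filled bot [[0.6999 0.345  0.    ]
 [0.6003 0.3437 0.    ]]
rack top L [[0.6997 0.2934 0.064 ]
 [0.596  0.2918 0.064 ]]
```

View pics/m8d.png

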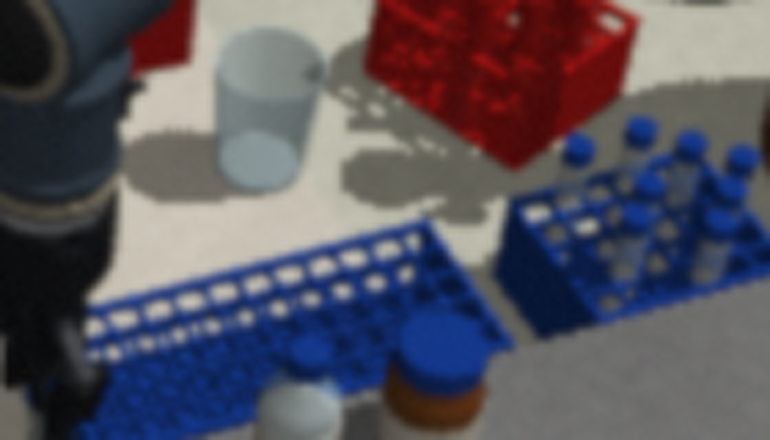

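>>> arm_command(targets=[{"dp": [0,0.05,0],"dr": [0,0,0],"fingers": 0.5},{"dp": [0,0.06,0],"dr": [0,0,0],"fingers": 0.5},{"dp": [0,0.06,0],"dr": [0,0,0],"fingers": 0.5},{"dp": [0,0.06,0],"dr": [0,0,0],"fingers": 0.5},{"dp": [0,0.06,0],"dr": [0,0,0],"fingers": 0.5},{"dp": [0,0.04,0],"dr": [0,0,0],"fingers": 0.5},{"dp": [0,0.03,0],"dr": [0,0,0],"fingers": 0.5},{"dp": [0,0,0],"dr": [0,0,0],"fingers": 0.5}])

```text
t: 15.48
tcp_pos: [0.6354, 0.0745, 0.104]
ee_rot: [[-0.008, 0.0, 1.0], [-1.0, 0.001, -0.008], [-0.001, -1.0, 0.0]]
ft_force: [0.0, 0.6, -0.5]
width: 0.0426
```

```bash
python3 look.py m9
python3 - <<'E'
import cv2,numpy as np
b=cv2.imread('pics/m9t.png');a=cv2.imread('pics/m9s.png')
z=lambda i:cv2.resize(i,None,fx=8,fy=8,interpolation=cv2.INTER_CUBIC)
cv2.imwrite('pics/m9c.png',np.hstack([z(b[145:215,120:170]),z(a[180:250,365:415])]))
E
```

```text
15.5833
```

View pics/m9c.png

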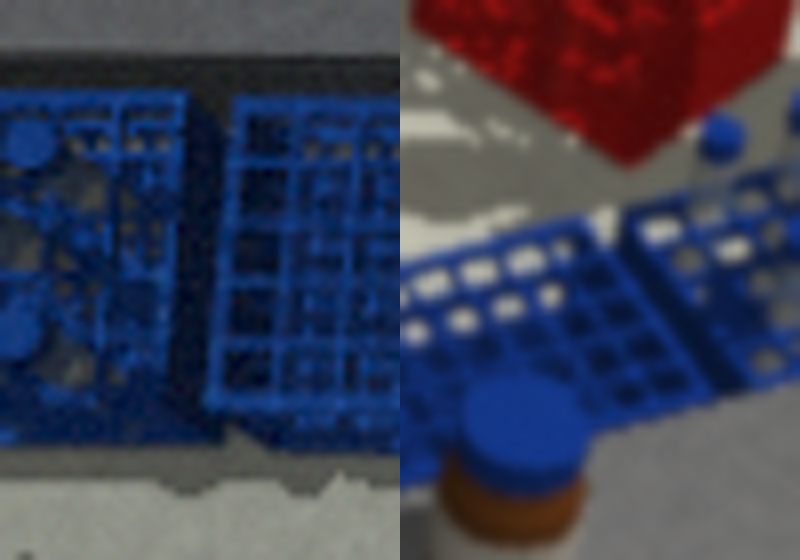

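>>> arm_command(targets=[{"dp": [0,0.02,0],"dr": [0,0,0],"fingers": 0.5},{"dp": [0,0.02,0],"dr": [0,0,0],"fingers": 0.5},{"dp": [0,0.02,0],"dr": [0,0,0],"fingers": 0.5},{"dp": [0,0.01,0],"dr": [0,0,0],"fingers": 0.5},{"dp": [0,0,0],"dr": [0,0,0],"fingers": 0.5},{"dp": [0,0,0],"dr": [0,0,0],"fingers": 0.5},{"dp": [0,-0.1,0],"dr": [0,0,0],"fingers": 0.5},{"dp": [0,-0.2,0],"dr": [0,0,0],"fingers": 0.5}])

```text
t: 16.25
tcp_pos: [0.6352, 0.0532, 0.1044]
ee_rot: [[-0.004, 0.001, 1.0], [-1.0, 0.003, -0.004], [-0.003, -1.0, 0.001]]
ft_force: [0.3, -0.4, 1.2]
width: 0.0426
```

```bash
python3 look.py n1
python3 - <<'E'
import cv2,numpy as np
b=cv2.imread('pics/n1t.png');a=cv2.imread('pics/n1s.png')
z=lambda i:cv2.resize(i,None,fx=8,fy=8,interpolation=cv2.INTER_CUBIC)
cv2.imwrite('pics/n1c.png',np.hstack([z(b[145:215,120:170]),z(a[180:250,365:415])]))
E
python3 meas.py top n1 .6485 .22 0
```

```text
16.35
top pose [ 0.6486  0.259  -0.0108] yaw deg -0.6184539043572334 cost 725.6980392156863
near right [0.5953 0.1376]
near left [0.598  0.3816]
far right [0.6993 0.1365]
far left [0.702  0.3804]
```

View pics/n1c.png

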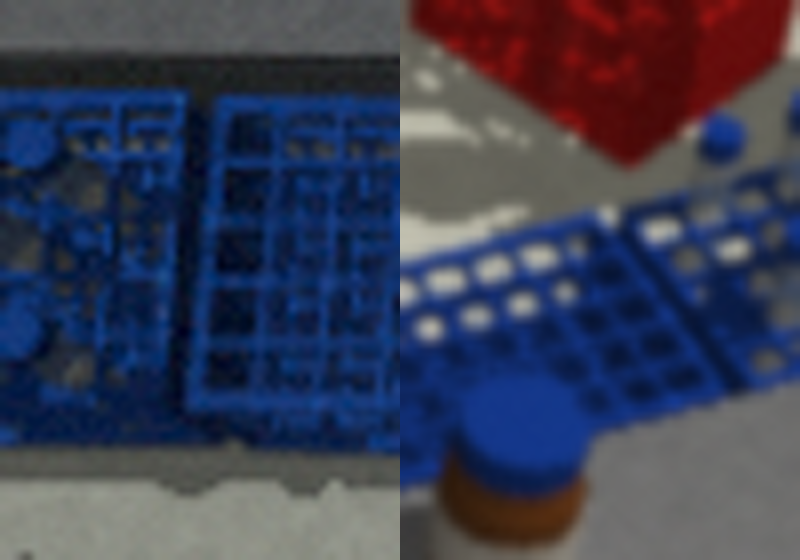

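View pics/n1.png

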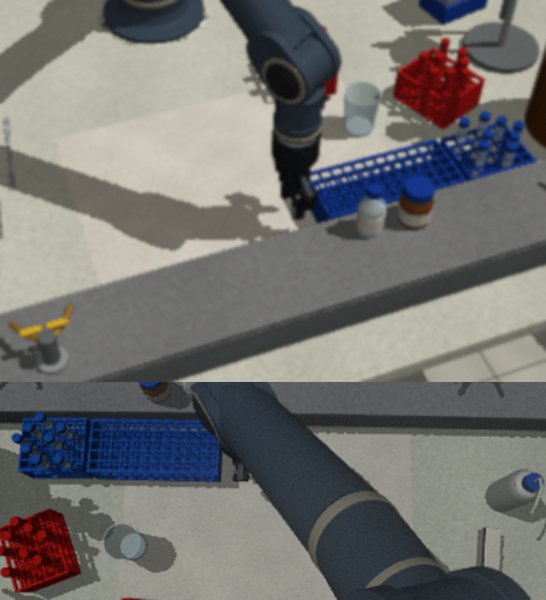

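```bash
python3 - <<'E'
from h import *
print(np.round(read_state()['joint_positions'],1))
for n in('top','scene'):
  d=optics.place_of(n,'beaker');print([(onz(n,[q['pixel']],0).round(3),round(q['confidence'],2)) for q in d[:2]])
E
```

```text
[ 14.7  40.4 -32.5 100.9  28.5  47.2 -32.2]
[(array([[0.473, 0.262, 0.   ]]), 0.77), (array([[0.776, 0.137, 0.   ]]), 0.29)]
[(array([[0.466, 0.252, 0.   ]]), 0.56)]
```

>>> arm_command(targets=[{"dp": [0,-0.05,0.2],"dr": [0,0,0],"fingers": 0.5},{"dp": [0,0,0.27],"dr": [0,0,0.018],"fingers": 0.5},{"dp": [0,0,0.27],"dr": [0,0,0.018],"fingers": 0.5},{"dp": [0,0,0.26],"dr": [0,0,0.018],"fingers": 0.5},{"dp": [-0.08,0.12,0],"dr": [0,0,0.018],"fingers": 0.5},{"dp": [-0.08,0.12,0],"dr": [0,0,0.018],"fingers": 0.5},{"dp": [-0.08,0.12,0],"dr": [0,0,0.018],"fingers": 0.5},{"dp": [-0.08,0.12,0],"dr": [0,0,0.018],"fingers": 0.5}])

```text
t: 17.12
tcp_pos: [0.6029, 0.0949, 0.2045]
ee_rot: [[0.71, 0.001, 0.704], [-0.704, 0.001, 0.71], [-0.0, -1.0, 0.001]]
ft_force: [-0.1, -0.6, -0.1]
width: 0.0431
```

>>> arm_command(targets=[{"dp": [-0.08,0.12,0],"dr": [0,0,0.018],"fingers": 0.5},{"dp": [-0.08,0.12,0],"dr": [0,0,0.018],"fingers": 0.5},{"dp": [-0.08,0.12,0],"dr": [0,0,0.018],"fingers": 0.5},{"dp": [-0.08,0.12,0],"dr": [0,0,0.018],"fingers": 0.5},{"dp": [-0.08,0.12,0],"dr": [0,0,0.018],"fingers": 0.5},{"dp": [0,0.12,0],"dr": [0,0,0.018],"fingers": 0.5},{"dp": [0,0.12,0],"dr": [0,0,0.016],"fingers": 0.5},{"dp": [0,0,0],"dr": [0,0,0],"fingers": 0.5}])

```text
t: 17.78
tcp_pos: [0.5624, 0.181, 0.2045]
ee_rot: [[1.0, 0.0, 0.003], [-0.003, 0.004, 1.0], [0.0, -1.0, 0.004]]
ft_force: [-1.5, 0.5, 0.8]
width: 0.0426
```

```bash
python3 look.py n2;python3 -c "
from h import *
print(np.round(read_state()['joint_positions'],1))"
```

```text
17.8833
[ 19.6  38.3 -59.2 103.1  37.5  60.8  35.7]
```

View pics/n2.png

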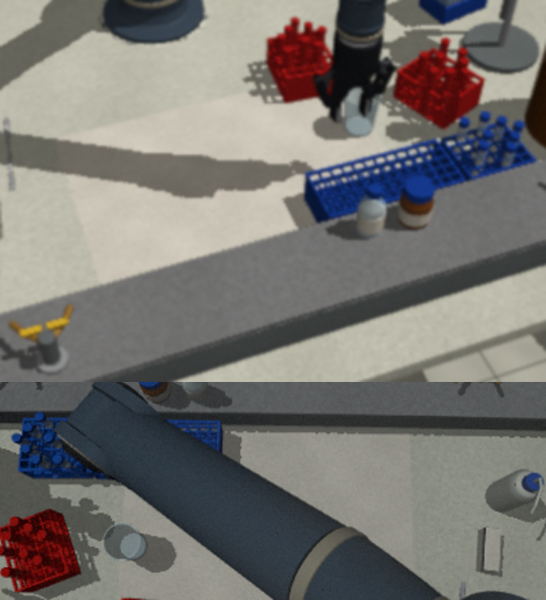

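>>> arm_command(targets=[{"dp": [0,0.03,-0.16],"dr": [0,0,0],"fingers": 0.5},{"dp": [0,0.03,-0.16],"dr": [0,0,0],"fingers": 0.5},{"dp": [0,0.03,-0.16],"dr": [0,0,0],"fingers": 0.5},{"dp": [0,0.03,-0.16],"dr": [0,0,0],"fingers": 0.5},{"dp": [0,0,-0.16],"dr": [0,0,0],"fingers": 0.5},{"dp": [0,0,-0.16],"dr": [0,0,0],"fingers": 0.5},{"dp": [0,0,-0.1],"dr": [0,0,0],"fingers": 0.5},{"dp": [0,0,0],"dr": [0,0,0],"fingers": 0.5}])

```text
t: 18.55
tcp_pos: [0.5622, 0.1883, 0.0949]
ee_rot: [[1.0, -0.004, 0.009], [-0.009, -0.002, 1.0], [-0.004, -1.0, -0.002]]
ft_force: [0.0, -0.9, 0.6]
width: 0.043
```

>>> arm_command(targets=[{"dp": [0.04,0,0],"dr": [0,0,0],"fingers": 0.5},{"dp": [0.04,0,0],"dr": [0,0,0],"fingers": 0.5},{"dp": [0.04,0,0],"dr": [0,0,0],"fingers": 0.5},{"dp": [0.03,0,0],"dr": [0,0,0],"fingers": 0.5},{"dp": [0.03,0,0],"dr": [0,0,0],"fingers": 0.5},{"dp": [0.02,0,0],"dr": [0,0,0],"fingers": 0.5},{"dp": [0.02,0,0],"dr": [0,0,0],"fingers": 0.5},{"dp": [0.02,0,0],"dr": [0,0,0],"fingers": 0.5}])

```text
t: 19.22
tcp_pos: [0.5871, 0.1893, 0.098]
ee_rot: [[1.0, -0.001, 0.009], [-0.009, -0.0, 1.0], [-0.001, -1.0, -0.0]]
ft_force: [-2.5, -0.1, 0.6]
width: 0.043
```

>>> arm_command(targets=[{"dp": [0.02,0,0],"dr": [0,0,0],"fingers": 0.5},{"dp": [0.02,0,0],"dr": [0,0,0],"fingers": 0.5},{"dp": [0.01,0,0],"dr": [0,0,0],"fingers": 0.5},{"dp": [0.01,0,0],"dr": [0,0,0],"fingers": 0.5},{"dp": [0.01,0,0],"dr": [0,0,0],"fingers": 0.5},{"dp": [0.01,0,0],"dr": [0,0,0],"fingers": 0.5},{"dp": [0,0,0],"dr": [0,0,0],"fingers": 0.5},{"dp": [0,0,0],"dr": [0,0,0],"fingers": 0.5}])

```text
t: 19.88
tcp_pos: [0.5956, 0.1893, 0.0979]
ee_rot: [[1.0, 0.0, 0.009], [-0.009, 0.0, 1.0], [0.0, -1.0, 0.0]]
ft_force: [-0.8, 1.0, 1.1]
width: 0.0424
```

>>> arm_command(targets=[{"dp": [0.01,0,0],"dr": [0,0,0],"fingers": 0.5},{"dp": [0.01,0,0],"dr": [0,0,0],"fingers": 0.5},{"dp": [0.01,0,0],"dr": [0,0,0],"fingers": 0.5},{"dp": [0,0,0],"dr": [0,0,0],"fingers": 0.5},{"dp": [0,0,0],"dr": [0,0,0],"fingers": 0.5},{"dp": [0,0,0],"dr": [0,0,0],"fingers": 0.5},{"dp": [0,0,0],"dr": [0,0,0],"fingers": 0.5},{"dp": [0,0,0],"dr": [0,0,0],"fingers": 0.5}])

```text
t: 20.55
tcp_pos: [0.5968, 0.1891, 0.0977]
ee_rot: [[1.0, -0.003, 0.008], [-0.008, -0.002, 1.0], [-0.003, -1.0, -0.002]]
ft_force: [-6.4, -1.8, 3.5]
width: 0.0428
```

```bash
python3 look.py n3; python3 - <<'E'
import cv2,numpy as np
b=cv2.imread('pics/n3t.png');a=cv2.imread('pics/n3s.png')
z=lambda i:cv2.resize(i,None,fx=5,fy=5,interpolation=cv2.INTER_CUBIC)
cv2.imwrite('pics/n3c.png',np.vstack([z(b[145:200,90:250]),z(a[190:255,295:455])]))
E
```

```text
20.65
```

View pics/n3c.png

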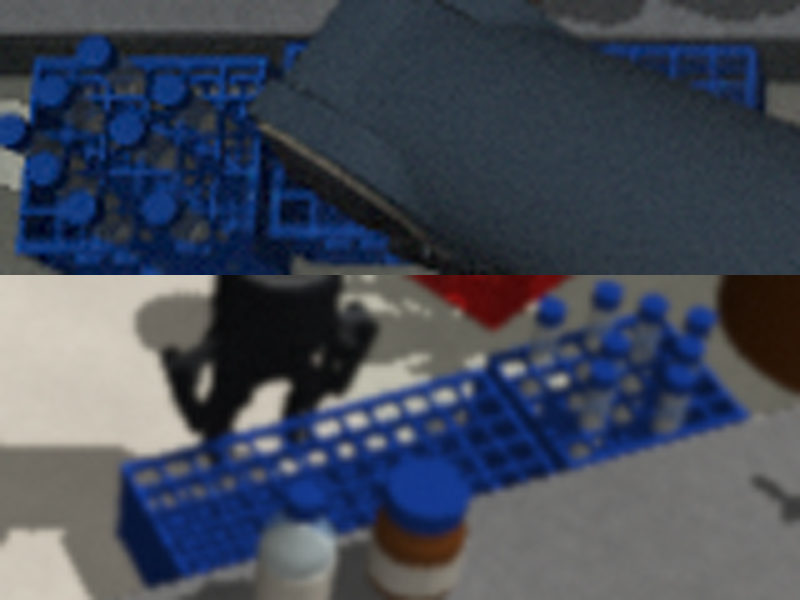

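>>> arm_command(targets=[{"dp": [0.01,0,0],"dr": [0,0,0],"fingers": 0.5},{"dp": [0.01,0,0],"dr": [0,0,0],"fingers": 0.5},{"dp": [0,0,0],"dr": [0,0,0],"fingers": 0.5},{"dp": [0,0,0],"dr": [0,0,0],"fingers": 0.5},{"dp": [0,0,0],"dr": [0,0,0],"fingers": 0.5},{"dp": [0,0,0],"dr": [0,0,0],"fingers": 0.5},{"dp": [0,0,0],"dr": [0,0,0],"fingers": 0.5},{"dp": [0,0,0],"dr": [0,0,0],"fingers": 0.5}])

```text
t: 21.32
tcp_pos: [0.597, 0.1893, 0.0976]
ee_rot: [[1.0, -0.007, 0.007], [-0.007, -0.003, 1.0], [-0.007, -1.0, -0.003]]
ft_force: [-11.0, -1.7, 7.4]
width: 0.0427
```

>>> arm_command(targets=[{"dp": [-0.04,0,0],"dr": [0,0,0],"fingers": 0.5},{"dp": [-0.1,0,0],"dr": [0,0,0],"fingers": 0.5},{"dp": [-0.1,0,0],"dr": [0,0,0],"fingers": 0.5},{"dp": [-0.05,0,0.1],"dr": [0,0,0],"fingers": 0.5},{"dp": [0,0,0.3],"dr": [0,0,0],"fingers": 0.5},{"dp": [0,0,0.3],"dr": [0,0,0],"fingers": 0.5},{"dp": [0,-0.2,0.3],"dr": [0,0,0],"fingers": 0.5},{"dp": [0,-0.3,0.1],"dr": [0,0,0],"fingers": 0.5}])

```text
t: 21.98
tcp_pos: [0.572, 0.1439, 0.2138]
ee_rot: [[1.0, 0.008, 0.003], [-0.003, 0.005, 1.0], [0.008, -1.0, 0.005]]
ft_force: [1.3, -0.5, 0.2]
width: 0.043
```

>>> arm_command(targets=[{"dp": [-0.05,-0.35,0],"dr": [0,0,0],"fingers": 0.5},{"dp": [-0.05,-0.35,0],"dr": [0,0,0],"fingers": 0.5},{"dp": [-0.05,-0.35,0],"dr": [0,0,0],"fingers": 0.5},{"dp": [-0.05,-0.35,0],"dr": [0,0,0],"fingers": 0.5},{"dp": [-0.05,-0.35,0],"dr": [0,0,0],"fingers": 0.5},{"dp": [-0.05,-0.35,0],"dr": [0,0,0],"fingers": 0.5},{"dp": [-0.05,-0.35,0],"dr": [0,0,0],"fingers": 0.5},{"dp": [-0.05,-0.3,0],"dr": [0,0,0],"fingers": 0.5}])

```text
t: 22.65
tcp_pos: [0.5308, -0.1384, 0.2086]
ee_rot: [[1.0, 0.001, 0.011], [-0.011, -0.002, 1.0], [0.001, -1.0, -0.002]]
ft_force: [0.7, 0.4, 0.8]
width: 0.0424
```

```bash
python3 look.py n4; python3 - <<'E'
import cv2,numpy as np
b=cv2.imread('pics/n4t.png');a=cv2.imread('pics/n4s.png')
z=lambda i:cv2.resize(i,None,fx=5,fy=5,interpolation=cv2.INTER_CUBIC)
cv2.imwrite('pics/n4c.png',np.vstack([z(b[145:200,90:250]),z(a[190:255,295:455])]))
E
```

```text
22.75
```

View pics/n4c.png

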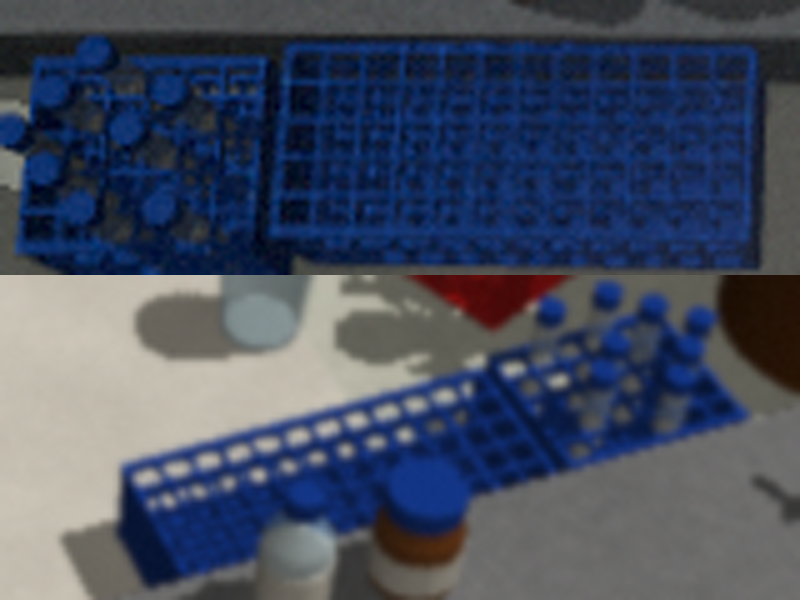

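View pics/n4t.png

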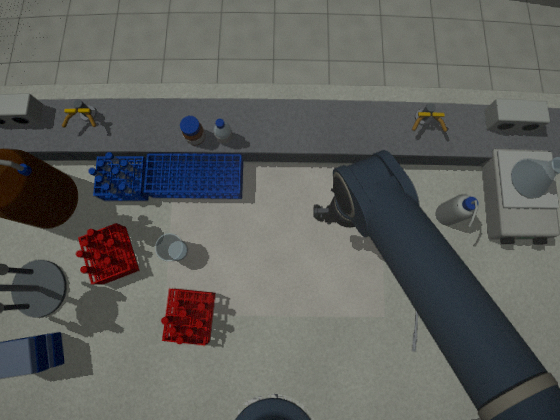

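```bash
python3 meas.py top n4 .656 .215 0; python3 - <<'E'
from h import *
np.set_printoptions(precision=4,suppress=True)
P=lambda L,o:np.array(L)/5.-.4+o
print('rack top corners',onz('top',P([[287,45],[755,47],[752,238],[272,236]],[90,145]),.064))
print('filled R',onz('top',P([[267,58],[257,250]],[90,145]),.064),'ledge',onz('top',P([[20,35],[280,37],[780,40]],[90,145]),.075))
print('scene rack L',onz('scene',P([[490,372-275],[553,470-275]],[295,190]),.064),'filled',onz('scene',P([[495,357-275],[572,467-275]],[295,190]),.064))
z=lambda i:cv2.resize(i,None,fx=10,fy=10,interpolation=cv2.INTER_CUBIC)
b=cv2.imread('pics/n4t.png');a=cv2.imread('pics/n4s.png')
cv2.imwrite('pics/n4d.png',cv2.convertScaleAbs(np.hstack([z(b[150:210,128:163]),z(a[195:255,380:420])]),alpha=1.7))
# filled rack shift check
for f in('top0','n4t'):
    i=cv2.imread(f'pics/{f}.png')[145:215,88:140].astype(int)
    print(f,i.mean())
A=cv2.imread('pics/top0.png')[150:206,88:136];B=cv2.imread('pics/n4t.png')
m=cv2.matchTemplate(B[140:216,78:146],A,cv2.TM_CCOEFF_NORMED);print(cv2.minMaxLoc(m)[1::2])
E
```

```text
top pose [ 0.6589  0.2203 -0.0002] yaw deg -0.009110067145425622 cost 802.4549019607844
near right [0.6069 0.0984]
near left [0.6069 0.3424]
far right [0.7109 0.0983]
far left [0.7109 0.3423]
rack top corners [[0.7078 0.3339 0.064 ]
 [0.7091 0.0915 0.064 ]
 [0.6084 0.0894 0.064 ]
 [0.6063 0.333  0.064 ]]
filled R [[0.7007 0.3438 0.064 ]
 [0.5989 0.3401 0.064 ]] ledge [[0.7088 0.4714 0.075 ]
 [0.7082 0.3339 0.075 ]
 [0.7091 0.0777 0.075 ]]
scene rack L [[0.6139 0.34   0.064 ]
 [0.7009 0.3349 0.064 ]] filled [[0.6031 0.3495 0.064 ]
 [0.7026 0.3469 0.064 ]]
top0 50.305677655677655
n4t 58.05659340659341
(0.9829310178756714, (10, 10))
```

View pics/n4d.png

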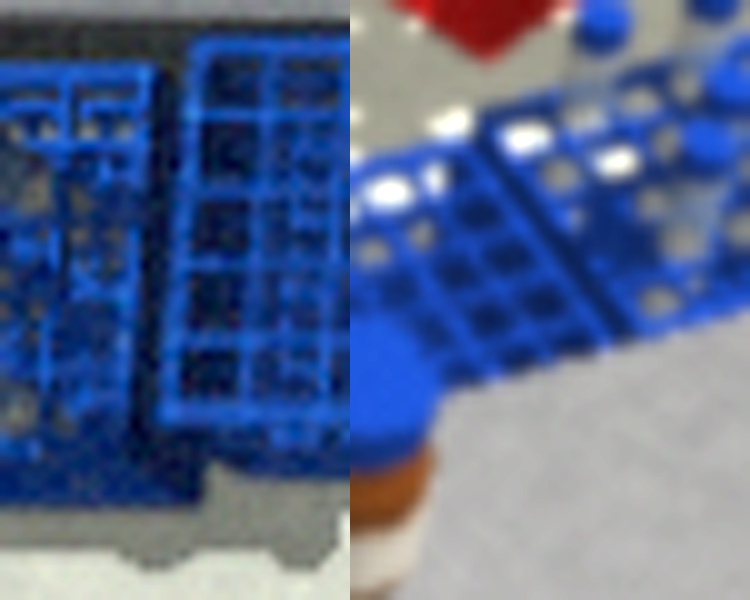

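```bash
python3 -c "
from h import *
print(workorder.job_done(), read_state()['t'])"
```

```text
the job is handed in; nothing more can be done
the job is handed in; nothing more can be done
```

I tipped the rack over by its top edge and it came down on its feet, openings up. I then pushed it square toward the ledge, slid it along by its right end to the filled rack, and pressed it against the ledge at about 11 N. I handed the job in at about 23 s with the gripper clear.

**Last checks:**
- **Ledge:** the rack's far edge lies within about 0.5 mm of the ledge line at both ends, so it is flat against it, with yaw under about 0.5°.
- **End gap:** about 7–10 mm to the filled rack in the top view. It is not even, because the filled rack stands slightly turned. The scene view put it at about 10–12 mm. I left it there rather than risk touching the filled rack.
- **Other things:** the filled rack matched its starting picture to the pixel, and nothing else looked moved in the last pictures.
- **Disagreement:** the automatic outline fit gave the rack's end about 6 mm farther to the left, which would close most of that gap. It was blending the two blue racks together, so I relied on the hand-picked corners and the gripper's position, which put the gap at 4–8 mm.

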